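# Wedge the rocking findings chest on a jeweller's bench

### The job

The little findings chest on the jeweller's bench rocks because the brass foot under its brass corner plate is too short. With the fingertips, push the wooden wedge, thin end first, along the bench under that short foot until it is snug and the chest no longer rocks, but not so far that it jacks the chest up or shoves it from its place. Test it by pressing down firmly on the brass corner plate, then leave it all with the wedge in place; lift neither wedge nor chest, and leave the jar, the mandrel and the dish alone.

Things in the scene. Friction and masses are not known exactly. Their poses are not given: they have to be found in the camera images.
- chest: Loose wooden findings chest, 0.6 to 1 kg, 150 mm (its x) by 200 mm (its y), lid 92 mm above the bench, underside 22 mm. Origin at bench level under its centre, z up. Drawer knobs stand out to x = 86 mm. Feet of 22 mm diameter at x = +-60, y = +-80 mm: three dark ones stand on the bench, the brass one at x = +60, y = -80 mm is short. A heavy drawer holds it level until it is touched.
- corner (a point): Centre line of the short foot, on the brass corner plate (40 mm square) on the lid, 93 mm above the bench. Press here to test: unwedged, 1 to 2 N rocks the chest down on to the short foot, 0.07 to 0.13 rad; 3 N or more tells.
- foot_root (a point): Centre line of the short brass foot where it enters the chest, 22 mm above the bench. The foot's flat underside hangs 7 to 12 mm above the bench, different each time.
- wedge: Loose beech wedge, 70 g, flat on the bench on the chest's -y side, thin end roughly towards the short foot. 130 mm long (x), 50 wide (y), origin at the centre of its underside. 2 mm thick at the thin end (x = +65 mm), rising evenly to 24 mm at the butt (x = -65 mm). It slides with under 1 N; the push stiffens to 2 to 4 N as it takes up under the foot; pushed on, the chest slides along with it.
- butt (a point): Middle of the wedge's butt face, 12 mm above the bench.
- toe (a point): Middle of the wedge's thin end, 1 mm above the bench.
- flux_jar: Amber jar with black lid, 56 mm diameter, 75 mm tall, standing loose by the work. Origin at the centre of its underside. Leave alone.
- mandrel: Steel ring mandrel, a tapered upright spike 110 mm tall on a round base of 60 mm diameter, loose. Origin at the centre of its underside. Leave alone.
- pickle_dish: White ceramic dish, 84 mm diameter, 28 mm tall, loose. Origin at the centre of its underside. Leave alone.
Mind the look-alikes: they are no part of the job. What is shaped like the wedge but pink or purple is not meant.

How it is judged:
By the outcome, as a careful person would: the job done as asked, in the order asked, and still so for the second after the job is handed in, with the robot touching nothing.
It also fails if it takes over 58 s, if anything falls off the work surface, if the arm or the gripper's body presses on something with over 40 N, if the wrist force passes 120 N, or if a joint passes its speed limit or range.

### The arm

A 7-joint arm with a two-finger parallel gripper is mounted at the origin on the work surface. World frame = base frame: x ahead of the robot, y to its left, z up, the work surface at z = 0. Lengths are in mm, angles in rad, forces in N, time in s.
With the tool pointing down it reaches from about 400 to 875 mm from the base axis. Payload 4.4 kg.
Tool frame: the origin (TCP) lies at the very end of the fingers, on their centre line; the grasp point (between the pads) lies 19 mm behind it (ctrl.grasp_offset is the distance from the TCP to the grasp point, in mm); z points along the fingers, y is the line along which they close (so a half turn about z gives the same grasp; the last joint's range is limited). The gripper opens to 85 mm and grips with 20 to 120 N. Pads are 22 mm wide; open, the fingers measure 114 mm over their backs; the gripper's body (76 mm by 85 mm) begins 54 mm behind the grasp point. The pads swing forward as they close: fully open they stand 13 mm farther back than shut.
Start: joints at [1.131, 0.628, 0.038, 1.517, -0.027, 0.996, -0.02], TCP at [237.379, -605.119, 231.313] pointing down, gripper open.
Joint ranges: [-3.06, 3.06], [-0.37, 2.12], [-1.25, 1.32], [0.18, 2.47], [-1.1, 4.24], [0.23, 1.98], [-2.94, 2.94]. Speed limits (rad/s): [2.57, 2.57, 3.14, 3.14, 3.14, 3.14, 3.14].

### API

Orientations are given as [roll, pitch, yaw] about the fixed x, y, z axes, in that order (R = Rz(yaw) Ry(pitch) Rx(roll)).
In Python, from cell import status, cams, ctrl gives the robot as it stands.
- The arm moves only by the tool move_arm, never from a script. Its argument "plan" is a list of rows, each a list of 3 entries, a list of its own where there are three numbers: the shift along the world's x, y, z in mm, then the turn, a rotation vector about the world's x, y, z in degrees, then the opening, from 0 (shut) to 1 (fully open). In form: [[[x, y, z], [wx, wy, wz], gripper], ...]. A call has 1 to 10 rows; each row shifts and turns the commanded pose from where the row before left it; what a row does not reach is not made up. A row lasts 1/8 s, in which the tool goes at most 62.5 mm and 10.7 degrees, less where a joint would pass 70% of its speed; a pose out of reach is approached as far as the arm can. A call with a gripper value outside its range is refused whole. The fingers move at their own pace and stop on an object; the grip force is fixed at half the most. Time passes only in rows, so rows that do not move let the fingers close. It gives the time, the measured TCP pose, the force, the opening and the grip force at its end, in the units of the state.
- status.read_state(): the state, without advancing time (a new reading comes with each control period).
- cams.get_image(name): name is "scene" or "top" or "wrist"; returns the picture (384x512x3 uint8, blue, green, red); there is no depth.
- cams.camera_params(name): a dict with "K" (3x3 intrinsics, pixels), "pose" (4x4, takes a point from camera to world coordinates); the wrist camera has in their place "tool_from_camera" (4x4, takes a point from camera to tool coordinates, whose origin is the TCP and whose axes are the flange's). Camera axes: x right, y down, z forward; pixel columns grow to the right and rows downward; lengths in mm; the calibration is good to about 2 mm. A picture is of the moment at which its call begins: read the wrist's pose just before it. camera_params takes no time and is no camera call.
- ctrl.finish_job(): hands the job in; it is judged then, once.
The state is a dict: "clock": time; "qpos": joint angles; "qd": joint speeds; "tau": joint torques, N m; "eef_pos": TCP position; "tool_rot": TCP orientation; "force": force on the tool from outside, world axes, zero at the start; "torque": the same for the moment, N m; "width": finger opening in mm; "gripper_force": force on a finger pad.
Only numpy, scipy, OpenCV 4.12 (cv2) and the standard library are available. Lean on these libraries where they do the work, as an engineer would, in place of code of your own. Each camera call takes 0.05 s, during which the arm holds its last target. There are 200 camera calls.

## Working session

There is one attempt and no reset: what is moved stays moved. The work goes in short steps, Python scripts to look and compute and a tool call to move; the robot and the scene stay as the last step left them, time stands still between calls to the robot, and variables do not carry over. Pictures are saved under pics/ and viewed, at most 10 in all, crops included, and the job is handed in when it is done.

Besides the shell and the picture viewer there is one more tool, called by a JSON object that holds its "method" and its "body". move_arm: Moves the arm, as the interface text tells. Its arguments: {"type":"object","properties":{"plan":{"type":"array","items":{"type":"array"}}},"required":["plan"]}

```bash
mkdir -p pics; python3 - <<'E'
from cell import status,cams,ctrl
import cv2,numpy as np
np.set_printoptions(suppress=True,precision=3)
for n in("top","scene"):
    im=cams.get_image(n); cv2.imwrite(f"pics/{n}0.png",cv2.resize(im,(800,600),interpolation=cv2.INTER_CUBIC))
    p=cams.camera_params(n);print(n,p["K"],p["pose"])
print(cams.camera_params("wrist"));s=status.read_state();print(s)
E
```

```text
top [[486.541   0.    253.562]
 [  0.    486.541 192.94 ]
 [  0.      0.      1.   ]] [[  -0.014   -0.986    0.166  335.446]
 [  -1.       0.015    0.005   35.874]
 [  -0.007   -0.166   -0.986 1486.479]
 [   0.       0.       0.       1.   ]]
scene [[469.104   0.    262.953]
 [  0.    469.104 185.172]
 [  0.      0.      1.   ]] [[   0.825    0.304   -0.477 1198.775]
 [   0.565   -0.457    0.687 -896.85 ]
 [  -0.009   -0.836   -0.549  841.757]
 [   0.       0.       0.       1.   ]]
{'K': array([[344.083,   0.   , 258.77 ],
       [  0.   , 344.083, 189.261],
       [  0.   ,   0.   ,   1.   ]]), 'tool_from_camera': array([[  -0.001,   -0.964,   -0.267,   67.863],
       [   1.   ,   -0.001,    0.   ,   -0.142],
       [  -0.001,   -0.267,    0.964, -142.311],
       [   0.   ,    0.   ,    0.   ,    1.   ]])}
{'clock': 0.1, 'qpos': array([ 1.131,  0.629,  0.038,  1.518, -0.027,  0.996, -0.02 ]), 'qd': array([-0.001, -0.004,  0.001, -0.005, -0.   ,  0.   ,  0.   ]), 'tau': array([  0.003, -56.453,   1.231, -19.397,   0.011,   0.005,   0.   ]), 'eef_pos': array([ 237.168, -604.572,  230.464]), 'tool_rot': array([-3.14 ,  0.   ,  0.374]), 'force': array([ 0.923, -0.642, -0.25 ]), 'torque': array([-0.023,  0.021, -0.001]), 'gripper_force': 0.0, 'width': 85.21729223010128}
```

View pics/top0.png

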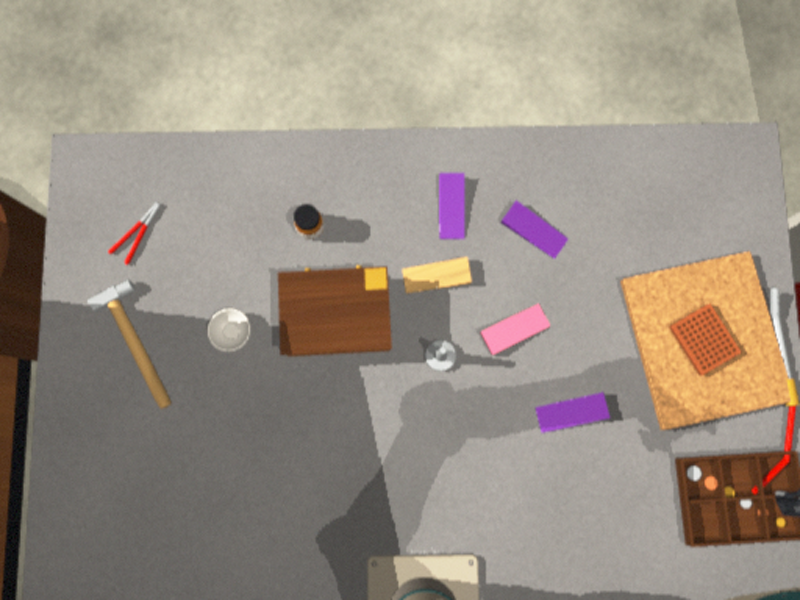

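View pics/scene0.png

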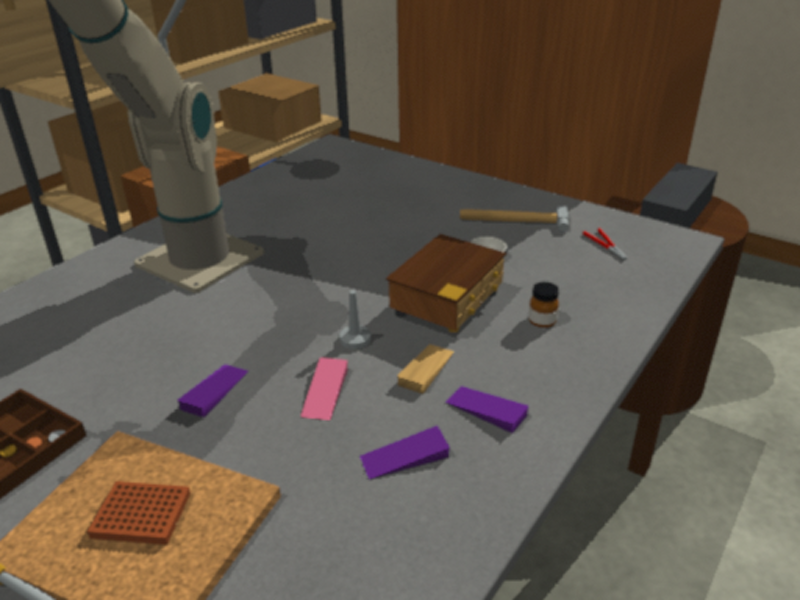

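The top picture shows the chest at about (335,310) with its brass plate at (376,279). The beech wedge is at (437,275), thin end to the left facing the foot. The mandrel is at (440,355) and the jar at (307,220). I'll enlarge both views for accurate corners.

```bash
python3 - <<'E'
from cell import status,cams,ctrl
import cv2,numpy as np
im=cams.get_image("top")[155:245,170:310]; cv2.imwrite("pics/c1.png",cv2.resize(im,None,fx=5.5,fy=5.5,interpolation=cv2.INTER_CUBIC))
im=cams.get_image("scene")[145:255,210:350]; cv2.imwrite("pics/c2.png",cv2.resize(im,None,fx=5.4,fy=5.4,interpolation=cv2.INTER_CUBIC))
E
```

```text
(no output)
```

View pics/c1.png

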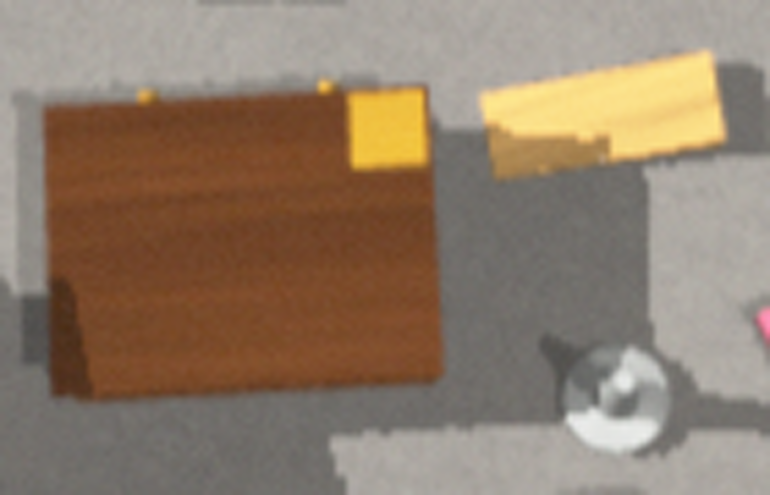

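View pics/c2.png

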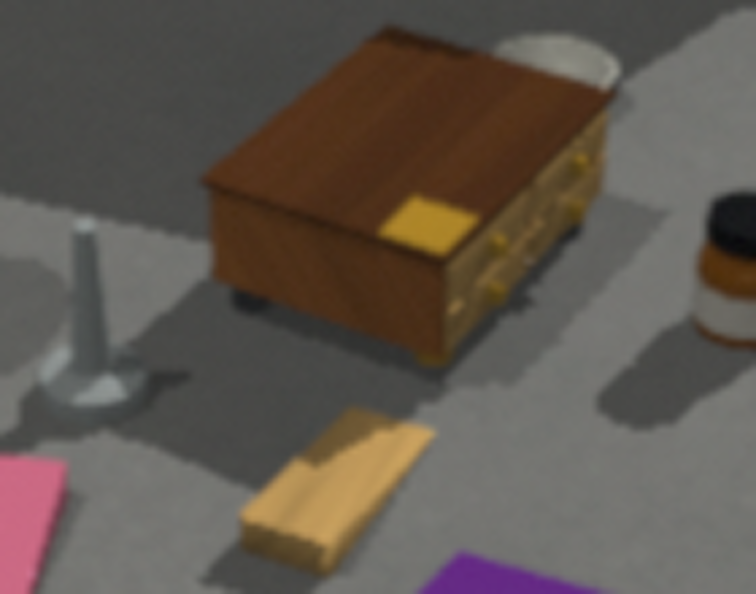

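The crops show the plate corners at (347,92) to (430,165) and the lid corners at (44,106), (428,86), (441,379), (52,397). The wedge's thin end runs (480,94)–(495,179) and its butt (711,51)–(726,140). The mandrel is at (615,400).

```bash
cat > h.py <<'E'
from cell import status,cams,ctrl
import numpy as np
np.set_printoptions(suppress=True,precision=1)
def ray(name,uv,z,P=None):
    p=cams.camera_params(name);P=p["pose"] if P is None else P
    d=P[:3,:3]@np.linalg.solve(p["K"],[uv[0],uv[1],1]);o=P[:3,3]
    return (o+d*(z-o[2])/d[2])[:2]
def top(c,z): return ray("top",((c[0]+.5)/5.5-.5+170,(c[1]+.5)/5.5-.5+155),z)
def sc(c,z): return ray("scene",((c[0]+.5)/5.4-.5+210,(c[1]+.5)/5.4-.5+145),z)
E
python3 - <<'E'
from h import *
L=np.array([top(c,92) for c in[(44,106),(428,86),(441,379),(52,397)]])
print("lid",L,L.mean(0),np.linalg.norm(np.roll(L,-1,0)-L,axis=1))
a=(L[0]-L[3])+(L[1]-L[2]);th=np.arctan2(a[1],a[0]);print("yaw",th)
R=np.array([[np.cos(th),-np.sin(th)],[np.sin(th),np.cos(th)]])
print("foot from lid",L.mean(0)+R@[60,-80])
L2=np.array([sc(c,92) for c in[(204,182),(390,28),(614,92),(445,262)]]);print("scene lid",L2,L2.mean(0))
Pl=np.array([top(c,93) for c in[(347,92),(426,88),(430,165),(351,171)]]);print("plate",Pl.mean(0))
T=np.array([top(c,2) for c in[(480,94),(495,179)]]);B=np.array([top(c,24) for c in[(711,51),(726,140)]])
t,b=T.mean(0),B.mean(0);d=t-b;print("wedge toe,butt",T,B,t,b,np.linalg.norm(d),"dir",np.arctan2(d[1],d[0]))
print("scene toe",sc((435,432),2),sc((353,408),2),"butt",sc((241,515),24),sc((328,550),24))
print("mandrel",top((615,400),8))
E
```

```text
lid [[630.5 264.8]
 [638.2  60.1]
 [481.5  55.2]
 [475.  258.7]] [556.3 159.7] [204.8 156.8 203.6 155.6]
yaw 0.03540802310824605
foot from lid [619.1  81.9]
scene lid [[488.2  46. ]
 [479.8 250.1]
 [629.7 257.4]
 [639.7  52.8]] [559.4 151.5]
plate [615.1  81.4]
wedge toe,butt [[652.7  32.3]
 [603.6  24.6]] [[ 670.6  -97.2]
 [ 619.8 -104.1]] [628.2  28.4] [ 645.2 -100.7] 130.21494016038758 dir 1.7017866029485826
scene toe [652.5  26. ] [604.6  19.2] butt [ 621.5 -109.1] [ 672.3 -107. ]
mandrel [477.3 -39.8]
```

{"method": "move_arm", "body": {"plan": [[[41,45,0],[0,0,7.6],0.18],[[41,45,0],[0,0,7.6],0.18],[[41,45,0],[0,0,7.6],0.18],[[41,45,0],[0,0,7.6],0.18],[[41,45,0],[0,0,7.6],0.18],[[41,45,0],[0,0,7.6],0.18],[[41,45,0],[0,0,7.6],0.18],[[41,45,0],[0,0,7.6],0.18],[[41,45,0],[0,0,7.6],0.18],[[41,45,0],[0,0,7.6],0.18]]}}

```text
clock: 1.45
eef_pos: [648.4, -153.8, 231.2]
tool_rot: [-3.141, 0.0, 1.704]
force: [0.5, -0.2, 0.4]
width: 15.3
gripper_force: 0.0
```

{"method": "move_arm", "body": {"plan": [[[0,0,0],[0,0,0],0.18],[[0,0,0],[0,0,0],0.18]]}}

```text
clock: 1.7
eef_pos: [646.8, -155.6, 230.7]
tool_rot: [-3.14, 0.001, 1.7]
force: [-1.0, -0.2, -0.5]
width: 15.1
gripper_force: 0.0
```

```bash
python3 - <<'E'
from h import *
import cv2
s=status.read_state();print({k:s[k] for k in("clock","eef_pos","tool_rot","force","width","qpos")})
im=cams.get_image("wrist");cv2.imwrite("pics/w1.png",cv2.resize(im,(800,600),interpolation=cv2.INTER_CUBIC))
E
```

```text
{'clock': 1.7, 'eef_pos': array([ 646.8, -155.6,  230.7]), 'tool_rot': array([-3.1,  0. ,  1.7]), 'force': array([-1. , -0.2, -0.5]), 'width': 15.117041189946198, 'qpos': array([ 0.4,  0.7, -0.3,  1.5,  0.2,  1. ,  0.1])}
```

View pics/w1.png

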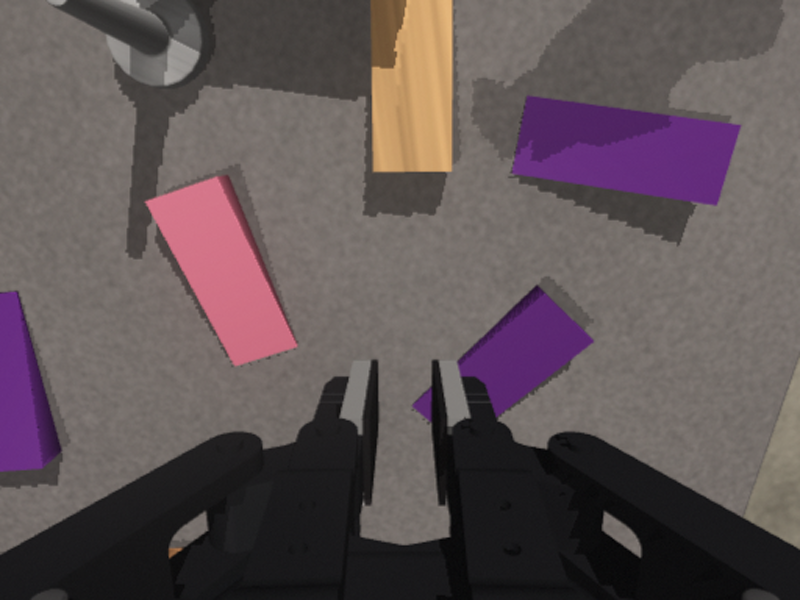

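The fingers are in line with the wedge: its butt top edge runs (373,171)–(452,171). A purple decoy lies just behind, corners (540,285), (593,340), (412,405). I'll compute both positions.

```bash
cat >> h.py <<'E'
from scipy.spatial.transform import Rotation as Ro
def wr(c,z,s,f=512/800):
    p=cams.camera_params("wrist");T=np.eye(4);T[:3,:3]=Ro.from_euler("xyz",s["tool_rot"]).as_matrix();T[:3,3]=s["eef_pos"]
    return ray("wrist",((c[0]+.5)*f-.5,(c[1]+.5)*f-.5),z,T@p["tool_from_camera"])
E
python3 - <<'E'
from h import *
s=status.read_state()
print("butt",wr((373,171),24,s),wr((452,171),24,s))
for c in[(540,285),(593,340),(412,405)]:print("purple",wr(c,20,s),wr(c,2,s))
for c in[(297,346),(234,366)]:print("pink",wr(c,24,s))
E
```

```text
butt [ 620.  -106.9] [ 669.6 -100.6]
purple [ 740.4 -167.8] [ 745.6 -171.8]
purple [ 784.7 -202.1] [ 792.2 -207.9]
purple [ 665.9 -267.5] [ 667.3 -276.6]
pink [ 580.8 -231. ]
pink [ 538.1 -251.4]
```

{"method": "move_arm", "body": {"plan": [[[1,0,-56],[0,0,0],0.18],[[1,0,-56],[0,0,0],0.18],[[1,0,-56],[0,0,0],0.18],[[1,0,-40],[0,0,0],0.18],[[0,0,-14],[0,0,0],0.18],[[-2,15,0],[0,0,0],0.18],[[-1,10,0],[0,0,0],0.18],[[-1,8,0],[0,0,0],0.18],[[0,0,0],[0,0,0],0.18]]}}

```text
clock: 2.88
eef_pos: [648.1, -120.7, 10.6]
tool_rot: [3.14, -0.0, 1.702]
force: [0.3, -0.6, 0.3]
width: 15.5
gripper_force: 0.0
```

{"method": "move_arm", "body": {"plan": [[[-1,6,0],[0,0,0],0.18],[[-1,7,0],[0,0,0],0.18],[[-1,7,0],[0,0,0],0.18],[[-1,7,0],[0,0,0],0.18],[[-1,7,0],[0,0,0],0.18],[[-1,7,0],[0,0,0],0.18],[[-1,7,0],[0,0,0],0.18],[[-1,7,0],[0,0,0],0.18],[[0,0,0],[0,0,0],0.18]]}}

```text
clock: 4.0
eef_pos: [639.2, -65.7, 9.3]
tool_rot: [-3.141, -0.001, 1.702]
force: [-0.3, 0.7, 0.0]
width: 15.3
gripper_force: 0.0
```

```bash
python3 - <<'E'
from h import *
import cv2
s=status.read_state();print(s["clock"],s["eef_pos"],s["force"])
im=cams.get_image("wrist")
cv2.imwrite("pics/w2.png",cv2.resize(im,(800,600),interpolation=cv2.INTER_CUBIC))
E
```

```text
4.0 [639.2 -65.7   9.3] [-0.3  0.7  0. ]
```

View pics/w2.png

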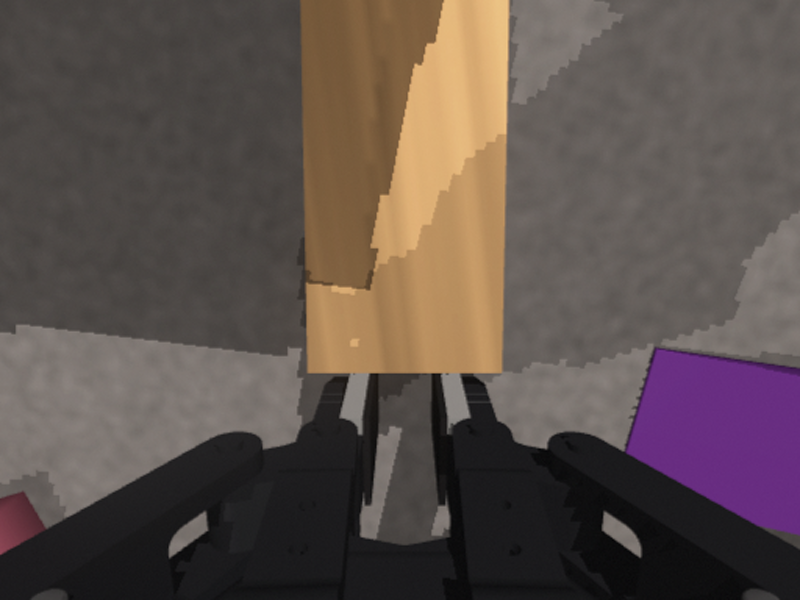

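The fingers bear squarely on the butt, whose edge runs (307,373)–(502,373), and the wedge is still straight. I'll add a plate tracker to detect chest movement, then push in small steps.

```bash
cat >> h.py <<'E'
import cv2
def plate(n=4):
    out={}
    for name in("top","scene"):
        v=[]
        for _ in range(n):
            im=cams.get_image(name); r={"top":(150,215,215,265),"scene":(170,210,270,305)}[name]
            b=im[r[0]:r[1],r[2]:r[3]].astype(float)
            w=np.clip(np.minimum(b[...,2],b[...,1]*1.3)-b[...,0]-90,0,60)
            v.append([(w*np.arange(w.shape[1])).sum()/w.sum()+r[2],(w*np.arange(w.shape[0])[:,None]).sum()/w.sum()+r[0],w.sum()])
        out[name]=np.round(np.mean(v,0),2)
    return out
E
python3 - <<'E'
from h import *
s=status.read_state();print("butt",wr((404,373),24,s));print(plate(2))
im=np.hstack([cv2.resize(cams.get_image("top")[140:240,165:305],None,fx=2.8,fy=2.8,interpolation=2),cv2.resize(cams.get_image("scene")[145:245,210:350],None,fx=2.8,fy=2.8,interpolation=2)])
cv2.imwrite("pics/c3.png",im)
E
```

```text
butt [637.7 -54.6]
{'top': array([  243.7,   177.3, 13242.1]), 'scene': array([ 289.3,  186.2, 1292.2])}
```

View pics/c3.png

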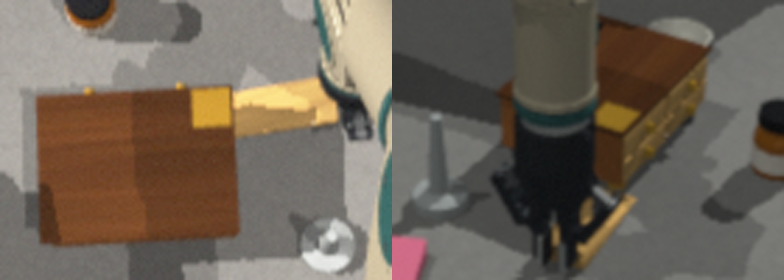

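{"method": "move_arm", "body": {"plan": [[[-1,5,0],[0,0,0],0.18],[[-1,5,0],[0,0,0],0.18],[[0,4,0],[0,0,0],0.18],[[0,0,0],[0,0,0],0.18]]}}

```text
clock: 4.85
eef_pos: [637.4, -52.2, 9.4]
tool_rot: [3.141, -0.0, 1.701]
force: [0.7, -0.7, 1.1]
width: 15.4
gripper_force: 0.0
```

{"method": "move_arm", "body": {"plan": [[[-1,5,0],[0,0,0],0.18],[[0,3,0],[0,0,0],0.18],[[0,0,0],[0,0,0],0.18]]}}

```text
clock: 5.22
eef_pos: [636.4, -44.5, 9.3]
tool_rot: [3.141, -0.0, 1.701]
force: [-0.3, -0.5, 0.2]
width: 15.5
gripper_force: 0.0
```

{"method": "move_arm", "body": {"plan": [[[-0.5,4,0],[0,0,0],0.18],[[0,0,0],[0,0,0],0.18]]}}

```text
clock: 5.48
eef_pos: [635.9, -40.5, 9.3]
tool_rot: [3.141, -0.0, 1.701]
force: [0.5, 0.8, -0.1]
width: 15.2
gripper_force: 0.0
```

```bash
python3 - <<'E'
from h import *
for n,r in(("top",(150,215,215,265)),("scene",(170,210,270,305))):
    im=cams.get_image(n)
    if n=="top": print("brass",im[178,240],"wedge",im[177,262],im[182,262]); 
    s=status.read_state();print(s["force"],s["eef_pos"])
E
```

```text
brass [ 54 162 213] wedge [131 222 250] [ 81 133 167]
[-1.3 -0.3 -1.5] [635.9 -40.8   9.3]
[ 0.8  0.1 -0.1] [635.9 -40.9   9.3]
```

```bash
sed -i 's/w=np.clip(.*/w=np.clip(.42-b[...,0]\/(b[...,2]+1),0,.08)*(b[...,2]>120)*(b[...,1]>90)/' h.py; python3 - <<'E'
from h import *
print(plate(3))
E
```

```text
{'top': array([239.9, 178.2,  17. ]), 'scene': array([291.2, 186.4,   4.3])}
```

{"method": "move_arm", "body": {"plan": [[[-0.5,3,0],[0,0,0],0.18],[[0,0,0],[0,0,0],0.18]]}}

```text
clock: 6.12
eef_pos: [635.3, -37.6, 9.3]
tool_rot: [3.142, -0.0, 1.701]
force: [-0.3, -0.1, -0.4]
width: 15.5
gripper_force: 0.0
```

{"method": "move_arm", "body": {"plan": [[[-0.4,3,0],[0,0,0],0.18],[[0,0,0],[0,0,0],0.18]]}}

```text
clock: 6.38
eef_pos: [634.9, -34.6, 9.3]
tool_rot: [3.142, -0.0, 1.701]
force: [0.1, 0.3, 0.4]
width: 15.2
gripper_force: 0.0
```

{"method": "move_arm", "body": {"plan": [[[-0.3,2.5,0],[0,0,0],0.18],[[0,0,0],[0,0,0],0.18]]}}

```text
clock: 6.62
eef_pos: [634.7, -32.2, 9.3]
tool_rot: [3.142, -0.0, 1.701]
force: [1.0, 0.0, -0.1]
width: 15.6
gripper_force: 0.0
```

{"method": "move_arm", "body": {"plan": [[[-0.3,2.5,0],[0,0,0],0.18],[[0,0,0],[0,0,0],0.18]]}}

```text
clock: 6.88
eef_pos: [634.4, -29.7, 9.3]
tool_rot: [3.142, -0.0, 1.701]
force: [-0.1, 1.0, 0.5]
width: 15.3
gripper_force: 0.0
```

```bash
python3 - <<'E'
from h import *
F=[status.read_state()["force"]]
for i in range(2): p=plate(1);F.append(status.read_state()["force"])
print(plate(2),np.array(F),np.mean(F,0))
E
```

```text
{'top': array([240. , 178.3,  17.1]), 'scene': array([291.9, 186.6,   3.5])} [[-0.1  1.   0.5]
 [-0.4  0.6 -0.6]
 [ 0.4 -0.6  0.7]] [-0.   0.3  0.2]
```

{"method": "move_arm", "body": {"plan": [[[-0.3,2.5,0],[0,0,0],0.18]]}}

```text
clock: 7.4
eef_pos: [634.1, -28.0, 9.3]
tool_rot: [-3.142, 0.0, 1.7]
force: [-0.2, -0.1, 0.2]
width: 15.1
gripper_force: 0.2
```

{"method": "move_arm", "body": {"plan": [[[-0.3,2.5,0],[0,0,0],0.18]]}}

```text
clock: 7.52
eef_pos: [633.8, -26.1, 9.3]
tool_rot: [-3.141, 0.001, 1.7]
force: [0.7, -3.3, 0.4]
width: 15.8
gripper_force: 1.7
```

{"method": "move_arm", "body": {"plan": [[[-0.3,2.5,0],[0,0,0],0.18]]}}

```text
clock: 7.65
eef_pos: [633.7, -23.8, 9.3]
tool_rot: [3.141, 0.001, 1.699]
force: [0.8, -2.8, -0.3]
width: 15.2
gripper_force: 1.6
```

```bash
cat > chk.py <<'E'
from h import *
F=[status.read_state()["force"]]
for i in range(3): cams.get_image("wrist");F.append(status.read_state()["force"])
print(plate(2)["top"],np.mean(F,0),status.read_state()["eef_pos"])
E
python3 chk.py
```

```text
[238.8 178.4  16.8] [ 1.4 -2.5 -0.5] [633.6 -22.8   9.3]
```

{"method": "move_arm", "body": {"plan": [[[1,-6,0],[0,0,0],0.18],[[2,-20,0],[0,0,0],0.18],[[2,-20,20],[0,0,0],0.18],[[0,-20,50],[0,0,0],0.1],[[0,-20,50],[0,0,0],0],[[0,-10,30],[0,0,0],0],[[0,0,0],[0,0,0],0],[[0,0,0],[0,0,0],0]]}}

```text
clock: 9.0
eef_pos: [637.6, -119.1, 158.6]
tool_rot: [-3.14, -0.001, 1.7]
force: [0.8, 0.2, -0.3]
width: 0.2
gripper_force: 0.0
```

```bash
python3 - <<'E'
from h import *
p=plate(2);print(p, top0:=None)
s=status.read_state();print(s["eef_pos"])
a=cv2.resize(cv2.imread("pics/top0.png"),(512,384),interpolation=cv2.INTER_AREA)
i=cv2.imread("pics/c1.png"); i=cv2.resize(i,(140,90),interpolation=cv2.INTER_AREA)
def cen(b,c0,r0):
    b=b.astype(float);w=np.clip(.42-b[...,0]/(b[...,2]+1),0,.08)*(b[...,2]>120)*(b[...,1]>90)
    return (w*np.arange(w.shape[1])).sum()/w.sum()+c0,(w*np.arange(w.shape[0])[:,None]).sum()/w.sum()+r0
print("initial top",cen(i[0:60,45:95],215,155),cen(a[150:215,215:265],215,150))
im=cams.get_image("top")
cv2.imwrite("pics/top_after.png",im)
print("same-filter now",cen(cv2.resize(cv2.resize(im[155:245,170:310],None,fx=5.5,fy=5.5,interpolation=cv2.INTER_CUBIC),(140,90),interpolation=cv2.INTER_AREA)[0:60,45:95],215,155))
A=cv2.resize(im[155:245,170:310],None,fx=5.5,fy=5.5,interpolation=cv2.INTER_CUBIC)
B=cams.get_image("wrist");cv2.imwrite("pics/w4.png",B);cv2.imwrite("pics/c4.png",np.vstack([A[:300],cv2.resize(B[:160],(770,240))]))
E
```

```text
{'top': array([238.7, 178.2,  16.8]), 'scene': array([289.4, 185.6,   7.2])} None
[ 637.7 -118.1  158. ]
initial top (np.float64(239.81559515359717), np.float64(178.29546907149543)) (np.float64(239.77287545813778), np.float64(178.34181416593356))
same-filter now (np.float64(238.64332433991802), np.float64(178.2082265636679))
```

View pics/c4.png

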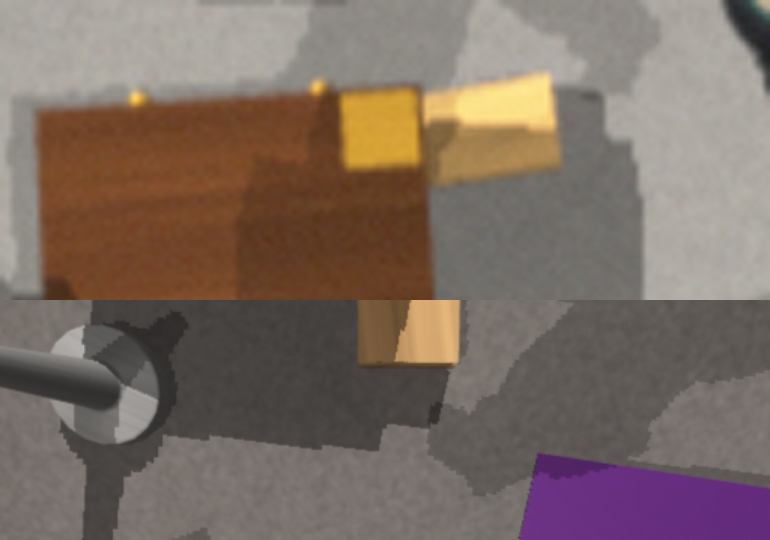

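The chest has slid only about 3 mm and the wedge sits under the brass corner, butt at (550,75)–(560,165) in the crop. Next is the press test on the plate.

{"method": "move_arm", "body": {"plan": [[[-4,40,0],[0,0,0],0],[[-4,40,0],[0,0,0],0],[[-4,40,0],[0,0,0],0],[[-4,40,0],[0,0,0],0],[[-4,40,-20],[0,0,0],0],[[0,0,-20],[0,0,0],0],[[0,0,-14],[0,0,0],0],[[0,0,0],[0,0,0],0],[[0,0,0],[0,0,0],0]]}}

```text
clock: 10.42
eef_pos: [619.1, 80.7, 105.8]
tool_rot: [3.141, 0.0, 1.699]
force: [0.3, -0.3, 0.5]
width: 0.1
gripper_force: 0.0
```

```bash
python3 - <<'E'
from h import *
s=status.read_state();print(s["eef_pos"],s["force"])
a=cams.get_image("wrist");b=cams.get_image("scene")[130:250,200:360]
cv2.imwrite("pics/p1.png",np.hstack([cv2.resize(a,(400,300)),cv2.resize(b,(400,300),interpolation=2)]))
E
```

```text
[619.1  80.7 105.8] [ 0.3 -0.3  0.5]
```

View pics/p1.png

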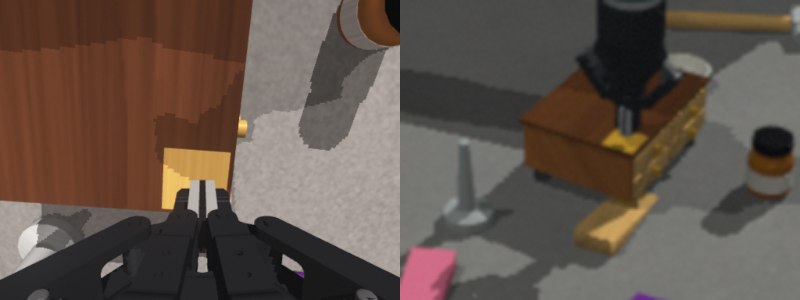

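The fingertips at (203,180) are over the middle of the plate. Pressing down.

{"method": "move_arm", "body": {"plan": [[[0,0,-5],[0,0,0],0],[[0,0,-4],[0,0,0],0],[[0,0,-2],[0,0,0],0],[[0,0,-1],[0,0,0],0],[[0,0,0],[0,0,0],0]]}}

```text
clock: 11.15
eef_pos: [618.3, 81.3, 93.6]
tool_rot: [-3.141, 0.0, 1.7]
force: [-1.5, -1.3, 2.8]
width: 0.2
gripper_force: 1.8
```

{"method": "move_arm", "body": {"plan": [[[0,0,-1],[0,0,0],0],[[0,0,0],[0,0,0],0]]}}

```text
clock: 11.4
eef_pos: [618.5, 81.3, 93.4]
tool_rot: [3.141, 0.0, 1.7]
force: [-2.9, -0.5, 9.3]
width: -0.1
gripper_force: 4.7
```

{"method": "move_arm", "body": {"plan": [[[0,0,-1],[0,0,0],0],[[0,0,0],[0,0,0],0]]}}

```text
clock: 11.65
eef_pos: [618.6, 81.2, 93.3]
tool_rot: [3.141, 0.001, 1.7]
force: [-4.7, -0.9, 15.4]
width: -0.1
gripper_force: 7.4
```

15 N gives only 0.3 mm of movement, so the wedge is snug. I'll lift off and check.

{"method": "move_arm", "body": {"plan": [[[0,0,3],[0,0,0],0],[[0,0,15],[0,0,0],0],[[0,0,40],[0,0,0],0],[[4,-40,40],[0,0,0],0],[[4,-50,20],[0,0,0],0],[[4,-50,0],[0,0,0],0],[[4,-50,0],[0,0,0],0],[[0,0,0],[0,0,0],0],[[0,0,0],[0,0,0],0],[[0,0,0],[0,0,0],0]]}}

```text
clock: 12.9
eef_pos: [634.7, -106.4, 209.6]
tool_rot: [3.141, -0.001, 1.703]
force: [-0.1, 0.4, 0.6]
width: -0.1
gripper_force: 0.0
```

```bash
python3 - <<'E'
from h import *
print(plate(2)["top"])
im=cams.get_image("top")
a=cv2.imread("pics/top_after.png")
cv2.imwrite("pics/end.png",np.hstack([cv2.resize(x[125:245,130:320],(400,253),interpolation=2) for x in(a,im)]))
E
```

```text
[238.7 178.2  16.7]
```

View pics/end.png

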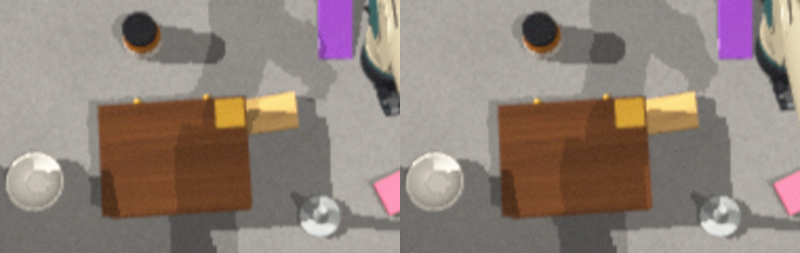

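The two pictures, before and after the press, match: chest and wedge are unmoved, and the jar, mandrel and dish haven't been touched. Handing in.

```bash
python3 -c "
from cell import ctrl
print(ctrl.finish_job())"
```

```text
the job is handed in; nothing more can be done
None
```

The wedge is snug under the short foot, and the chest gave only 0.3 mm under a 15 N press on the corner plate; it slid about 3 mm as the wedge took up, the jar, mandrel and dish were left alone, and the job is handed in.

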